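# Tip the stock tags to match the vial bins

### The job

Each of the four vial bins on the stock board has a hinged tag standing in front of it, green on one face and red on the other. With a gentle push of the fingertips, flip whichever tags are wrong, so that only the two full bins show green face up and the two bins that are empty or nearly empty show red face up, every tag tipped over fully. Do not pinch or press hard on the tags, and do not grip, lift or shift the bins or anything else on the bench.

Things in the scene. Friction and masses are not known exactly. Their poses are not given: they have to be found in the camera images.
- board: White stock board fixed on the bench, 260 x 520 mm, top 12 mm above the bench. Origin on its underside below the middle of the tag row; x runs from the tag row to the bin row (away from the robot), y along the rows, z up. Tags stand at x = 0, y = -165, -55, 55, 165 mm; the four bins at about x = 140 mm, one straight behind each tag. Its yaw varies.
- tag_a: Black tag stand fixed on the board, 60 (x) x 66 (y) mm foot, two side cheeks 46 mm long in x and up to 42 mm high at the two ends in y, x and y along the board's. Origin: centre of its underside, on the board's top. It carries one hinged flap, whose hinge line runs along the stand's y, 35 mm straight above this origin. Which stand is in which place varies.
- flap_a (a joint): Flap of tag_a: plate 50 mm wide, 4 thick, free edge 50 mm from the hinge, 30 g, green and red faced. 0 upright; +1.05 leans to the robot's side (board -x), green up; -1.05 leans to the bins, red up. Only the upper face counts. Smooth, slippery faces and edge. Turns freely, damped: past upright it falls by itself to its stop in under 1 s. There the edge is 25 mm above and 43 mm beside the hinge line.
- bay_a (a point): Middle of the bay behind tag_a, on the board's top, 140 mm from the stand's origin along its x: the bin here (within about 10 mm) is the one the tag belongs to.
- tag_b: Black tag stand fixed on the board, 60 (x) x 66 (y) mm foot, two side cheeks 46 mm long in x and up to 42 mm high at the two ends in y, x and y along the board's. Origin: centre of its underside, on the board's top. It carries one hinged flap, whose hinge line runs along the stand's y, 35 mm straight above this origin. Which stand is in which place varies.
- flap_b (a joint): Flap of tag_b: plate 50 mm wide, 4 thick, free edge 50 mm from the hinge, 30 g, green and red faced. 0 upright; +1.05 leans to the robot's side (board -x), green up; -1.05 leans to the bins, red up. Only the upper face counts. Smooth, slippery faces and edge. Turns freely, damped: past upright it falls by itself to its stop in under 1 s. There the edge is 25 mm above and 43 mm beside the hinge line.
- bay_b (a point): Middle of the bay behind tag_b, on the board's top, 140 mm from the stand's origin along its x: the bin here (within about 10 mm) is the one the tag belongs to.
- tag_c: Black tag stand fixed on the board, 60 (x) x 66 (y) mm foot, two side cheeks 46 mm long in x and up to 42 mm high at the two ends in y, x and y along the board's. Origin: centre of its underside, on the board's top. It carries one hinged flap, whose hinge line runs along the stand's y, 35 mm straight above this origin. Which stand is in which place varies.
- flap_c (a joint): Flap of tag_c: plate 50 mm wide, 4 thick, free edge 50 mm from the hinge, 30 g, green and red faced. 0 upright; +1.05 leans to the robot's side (board -x), green up; -1.05 leans to the bins, red up. Only the upper face counts. Smooth, slippery faces and edge. Turns freely, damped: past upright it falls by itself to its stop in under 1 s. There the edge is 25 mm above and 43 mm beside the hinge line.
- bay_c (a point): Middle of the bay behind tag_c, on the board's top, 140 mm from the stand's origin along its x: the bin here (within about 10 mm) is the one the tag belongs to.
- tag_d: Black tag stand fixed on the board, 60 (x) x 66 (y) mm foot, two side cheeks 46 mm long in x and up to 42 mm high at the two ends in y, x and y along the board's. Origin: centre of its underside, on the board's top. It carries one hinged flap, whose hinge line runs along the stand's y, 35 mm straight above this origin. Which stand is in which place varies.
- flap_d (a joint): Flap of tag_d: plate 50 mm wide, 4 thick, free edge 50 mm from the hinge, 30 g, green and red faced. 0 upright; +1.05 leans to the robot's side (board -x), green up; -1.05 leans to the bins, red up. Only the upper face counts. Smooth, slippery faces and edge. Turns freely, damped: past upright it falls by itself to its stop in under 1 s. There the edge is 25 mm above and 43 mm beside the hinge line.
- bay_d (a point): Middle of the bay behind tag_d, on the board's top, 140 mm from the stand's origin along its x: the bin here (within about 10 mm) is the one the tag belongs to.
- bin_full_a: Loose grey open-topped bin, 92 (x) x 88 (y) x 42 mm high, full: nine glass vials with blue caps fill it (vials reach 53 mm above the bin's underside). Origin: centre of its underside. Stands on the board in one of the bays. Not to be moved.
- bin_full_b: Loose grey open-topped bin, 92 (x) x 88 (y) x 42 mm high, full: nine glass vials with blue caps fill it (vials reach 53 mm above the bin's underside). Origin: centre of its underside. Stands on the board in one of the bays. Not to be moved.
- bin_low_a: Loose grey open-topped bin, 92 (x) x 88 (y) x 42 mm high, not full: a single blue-capped vial is left in a corner (vials reach 53 mm above the bin's underside). Origin: centre of its underside. Stands on the board in one of the bays. Not to be moved.
- bin_low_b: Loose grey open-topped bin, 92 (x) x 88 (y) x 42 mm high, not full: it is empty (vials reach 53 mm above the bin's underside). Origin: centre of its underside. Stands on the board in one of the bays. Not to be moved.
- spare_vial: Loose glass vial with blue cap, 24 mm across, 51 mm high, standing on the board's +y end. Origin: centre of its underside. A bystander, to be left where it is.
- dish: Loose glass dish, 56 mm across, 12 mm high, on the bench in front of the board. Origin: centre of its underside. A bystander, to be left where it is.
- media_bottle: Loose glass jar with blue cap, 68 mm across, 120 mm high, beside the board. Origin: centre of its underside. A bystander, to be left where it is.
- clamp_stand: Loose white disc foot 100 mm across with an upright rod, 160 mm high, beside the board. Origin: centre of its underside. A bystander, to be left where it is.
- ice_bowl: Loose glass bowl, 140 mm across, 60 mm high, on the bench to the left. Origin: centre of its underside. A bystander, to be left where it is.
- sample_puck: Loose white plastic puck, 66 mm across, 26 mm high, on the bench to the right. Origin: centre of its underside. A bystander, to be left where it is.

How it is judged:
By the outcome, as a careful person would: the job done as asked, in the order asked, and still so for the second after the job is handed in, with the robot touching nothing.
It also fails if it takes over 51 s, if anything falls off the work surface, if the arm or the gripper's body presses on something with over 40 N, if the wrist force passes 120 N, or if a joint passes its speed limit or range.

### The arm

A 6-joint arm with a two-finger parallel gripper is mounted at the origin on the work surface. World frame = base frame: x ahead of the robot, y to its left, z up, the work surface at z = 0. Lengths are in m, angles in rad, forces in N, time in s.
With the tool pointing down it reaches from about 0.375 to 0.9 m from the base axis. Payload 3.1 kg.
Tool frame: the origin (TCP) lies midway between the tips of the shut fingers; the grasp point (between the pads) lies 19 mm behind it; z points along the fingers, y is the line along which they close (so a half turn about z gives the same grasp; the last joint's range is limited). The gripper opens to 85 mm and grips with 20 to 120 N. Pads are 22 mm wide; open, the fingers measure 114 mm over their backs; the gripper's body (76 mm by 85 mm) begins 54 mm behind the grasp point. The pads swing forward as they close: fully open they stand 13 mm farther back than shut.
Start: joints at [1.103, 0.527, 1.433, -0, 1.181, -0.178], TCP at [0.178, 0.599, 0.231] pointing down, gripper open.
Joint ranges: [-3.08, 3.08], [-0.75, 2.2], [0.22, 2.44], [-1.43, 4.57], [0, 2.65], [-2.85, 2.85]. Speed limits (rad/s): [2.79, 2.79, 3.14, 3.14, 3.14, 3.14].

### API

Orientations are given as a unit quaternion [x, y, z, w].
In Python, from station import manip gives the robot as it stands.
- The arm moves only by the tool move_arm, never from a script. Its argument "increments" is a list that holds one entry, the list of rows, each a list of 5 numbers: the gripper's target within -1 to 1 (shut at 1, half-way at 0, fully open at -1), then the shift along the world's x, y, z in m, then the turn about the world's z in degrees. In form: [[[fingers, dx, dy, dz, twist], ...]]. A call has 1 to 8 rows; each row shifts and turns the commanded pose from where the row before left it; what a row does not reach is not made up. A row lasts 1/10 s, in which the tool goes at most 50 mm and 8.59 degrees, less where a joint would pass 70% of its speed; a pose out of reach is approached as far as the arm can. A call with a gripper value outside its range is refused whole. The fingers move at their own pace and stop on an object; "newtons" is the grip in N (left out, the last holds). Time passes only in rows, so rows that do not move let the fingers close. It gives the time, the measured TCP pose, the force, the opening and the grip force at its end, in the units of the state.
- manip.sense(): the state, without advancing time (a new reading comes with each control period).
- manip.snapshot(name): name is "scene" or "top" or "wrist"; returns a dict with "img" (400x640x3 uint8, red, green, blue), "fx", "fy", "cx", "cy" (pixels), "world_to_cam" (4x4, takes a point from world to camera coordinates); the wrist camera has in their place "tool_from_camera" (4x4, takes a point from camera to tool coordinates, whose origin is the TCP and whose axes are the flange's). Camera axes: x right, y down, z forward; pixel columns grow to the right and rows downward; lengths in m; the calibration is good to about 2 mm. A picture is of the moment at which its call begins: read the wrist's pose just before it. There is no depth.
- manip.sign_off(): hands the job in; it is judged then, once.
Trained networks look in the newest picture that a camera, given by its name, has taken for a name from the list of things; names that differ only in an ending like _2 or _b are one class to them, and where a whole thing is asked for, a point or a joint stands for the part that bears it (a point fixed in the world has none). Each returns a list of dicts, best first, with "confidence" (0 to 1); they miss things now and then, are a little off and sometimes report something else, mostly with a low value. They report only what shows in the picture. A call takes as long as a camera call.
- manip.spot_in(label, camera): "xyz" ([x, y, z] in m, in world coordinates, good to about 4 mm: the middle of the surface that is visible of it).
- manip.mark_of(label, camera): "xyz" ([x, y, z] in m, in world coordinates, good to about 4 mm: a listed point, or the origin of a listed thing).
The state is a dict: "t": time; "q": joint angles; "qd": joint speeds; "tau": joint torques, N m; "tcp_pos": TCP position; "tool_rot": TCP orientation; "force": force on the tool from outside, world axes, zero at the start; "ft_torque": the same for the moment, N m; "finger_gap": opening from 0.0 (shut) to 1.0 (fully open); "gripper_force": force on a finger pad.
Only numpy, scipy, OpenCV 4.12 (cv2) and the standard library are available. Lean on these libraries where they do the work, as an engineer would, in place of code of your own. Each camera call takes 0.05 s, during which the arm holds its last target. There are 200 camera calls.

## Working session

There is one attempt and no reset: what is moved stays moved. The work goes in short steps, Python scripts to look and compute and a tool call to move; the robot and the scene stay as the last step left them, time stands still between calls to the robot, and variables do not carry over. Pictures are saved under pics/ and viewed, at most 10 in all, crops included, and the job is handed in when it is done.

Besides the shell and the picture viewer there is one more tool, called after ">>>" as name(argument=value, ...) on one line, values as JSON. move_arm: Moves the arm, as the interface text tells. Its arguments: {"type":"object","properties":{"increments":{"type":"array","items":{"type":"array","items":{"type":"array","items":{"type":"number"}}}},"newtons":{"type":"number"}},"required":["increments"]}

```bash
mkdir -p pics; python3 - <<'E'
from station import manip
import cv2
s=manip.sense();print(s['t'],s['tcp_pos'],s['tool_rot'],s['finger_gap'])
for c in ('scene','top'):
    d=manip.snapshot(c);cv2.imwrite(f'pics/{c}0.png',d['img'][:,:,::-1])
    for l in ('tag_a','flap_a','bay_a','bin_full_a','bin_low_a','board','spare_vial'):
        for r in manip.mark_of(l,c)[:6]: print(c,l,[round(float(v),3) for v in r['xyz']],round(r['confidence'],2))
E
```

```text
0.0 [0.17764439 0.59848293 0.23032729] [ 1.43896732e-01  9.89592110e-01 -1.03257588e-03 -3.47503948e-04] 1.000379095447812
scene tag_a [0.529, -0.015, 0.021] 0.89
scene tag_a [0.556, 0.093, 0.01] 0.8
scene tag_a [0.579, 0.203, 0.014] 0.55
scene tag_a [0.508, -0.124, 0.008] 0.54Traceback (most recent call last):
  File "<stdin>", line 7, in <module>
ValueError: it knows: bay, bin_full, bin_low, board, clamp_stand, dish, ice_bowl, media_bottle, sample_puck, spare_vial, tag
```

```bash
python3 - <<'E'
from station import manip
import cv2
for c in ('scene','top'):
    d=manip.snapshot(c);cv2.imwrite(f'pics/{c}0.png',d['img'][:,:,::-1])
    for l in ('tag','bin_full','bin_low','board','spare_vial','dish','media_bottle','clamp_stand','ice_bowl','sample_puck'):
        if c=='scene' and l in('dish','media_bottle','clamp_stand','ice_bowl','sample_puck'): continue
        for r in manip.mark_of(l,c)[:5]: print(c,l,[round(float(v),3) for v in r['xyz']],round(r['confidence'],2))
print(manip.sense()['t'])
E
```

```text
scene tag [0.531, -0.014, 0.017] 0.91
scene tag [0.557, 0.09, 0.011] 0.71
scene tag [0.583, 0.202, 0.017] 0.66
scene tag [0.508, -0.12, 0.011] 0.65
scene tag [0.669, -0.046, 0.012] 0.58
scene bin_full [0.671, -0.047, 0.009] 0.92
scene bin_full [0.719, 0.17, 0.013] 0.66
scene bin_low [0.647, -0.157, 0.01] 0.97
scene bin_low [0.69, 0.059, 0.015] 0.77
scene board [0.542, 0.037, -0.003] 0.59
scene spare_vial [0.716, 0.167, 0.012] 0.6
scene spare_vial [0.683, 0.249, 0.011] 0.59
top tag [0.583, 0.201, 0.009] 0.9
top tag [0.509, -0.124, 0.013] 0.88
top tag [0.531, -0.011, 0.012] 0.83
top tag [0.559, 0.093, 0.01] 0.63
top bin_full [0.669, -0.045, 0.009] 0.86
top bin_full [0.714, 0.168, 0.013] 0.83
top bin_low [0.692, 0.061, 0.018] 0.79
top bin_low [0.648, -0.152, 0.012] 0.67
top board [0.461, 0.599, -0.001] 0.57
top spare_vial [0.686, 0.251, 0.013] 0.55
top spare_vial [0.453, -0.265, 0.001] 0.48
top dish [0.422, 0.076, 0.001] 0.49
top ice_bowl [0.458, 0.604, 0.0] 0.98
top sample_puck [0.311, -0.372, -0.0] 0.91
top sample_puck [0.511, -0.123, 0.011] 0.46
0.95
```

View pics/scene0.png

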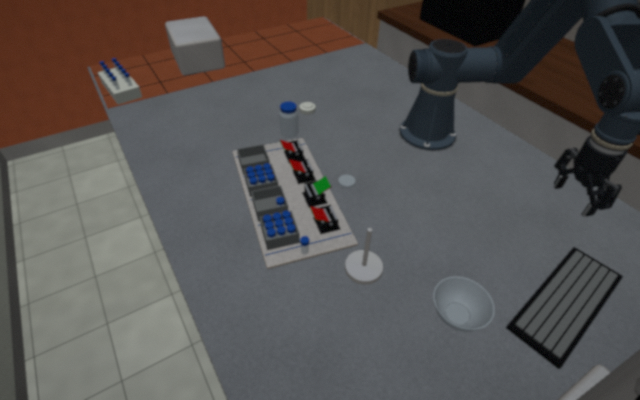

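View pics/top0.png

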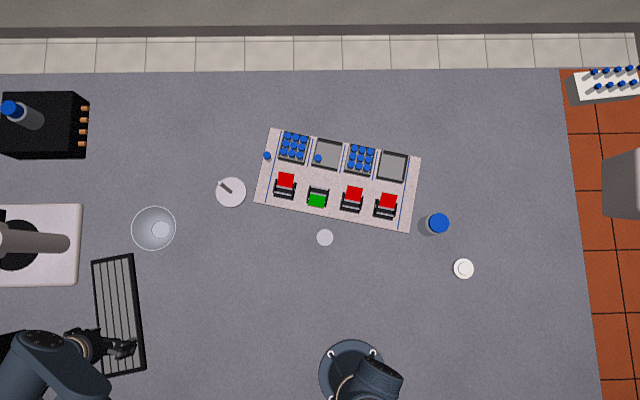

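Top view: bins left to right at pixels (293,147) full, (327,153) single vial, (361,158) full and (392,166) empty. Their tags show red (285,185), green (317,199), red (352,197) and red (386,205). The first three need flipping and the fourth is already right.

```bash
cat > fit.py <<'E'
import numpy as np
T=np.array([[.583,.2015],[.558,.092],[.5305,-.0125],[.5083,-.1225]]);B=np.array([[.7165,.169],[.691,.060],[.670,-.046],[.6475,-.1545]])
L=np.array([[0,y] for y in(.165,.055,-.055,-.165)]);P=np.vstack([L,L+[.14,0]]);W=np.vstack([T,B])
p,w=P-P.mean(0),W-W.mean(0)
th=np.arctan2((p[:,0]*w[:,1]-p[:,1]*w[:,0]).sum(),(p*w).sum());R=np.array([[np.cos(th),-np.sin(th)],[np.sin(th),np.cos(th)]])
o=W.mean(0)-R@P.mean(0)
f=lambda x,y:R@[x,y]+o
if __name__=='__main__':
    print(np.degrees(th),o,np.round(P@R.T+o-W,4).tolist())
    for y,s in((.165,1),(.055,-1),(-.055,1)): print(y,*[np.round(f(s*x,y),4) for x in(.064,.0,-.005)])
E
python3 fit.py
python3 - <<'E'
# check vs picture: hinge/edge projections on top image
import sys;sys.path.insert(0,'.')
from fit import f;import numpy as np,cv2
from station import manip
d=manip.snapshot('top');M=d['world_to_cam'];im=d['img'][:,:,::-1].copy()
im=cv2.resize(im[110:250,230:440],None,fx=3.8,fy=3.8,interpolation=cv2.INTER_CUBIC)
def pr(p):
    c=M@np.r_[p,1];u=np.array([d['fx']*c[0]/c[2]+d['cx'],d['fy']*c[1]/c[2]+d['cy']]);return tuple(int(v) for v in (u-[230,110]+.5)*3.8)
for y,s in((.165,1),(.055,-1),(-.055,1),(-.165,1)):
    for dy in(-.025,.025):
        cv2.circle(im,pr([*f(s*.043,y+dy),.072]),3,(255,255,0),-1)
        cv2.circle(im,pr([*f(0,y+dy),.047]),3,(255,0,255),-1)
cv2.imwrite('pics/chk.png',im)
E
```

```text
-12.76663441895576 [0.54483053 0.03884364] [[-0.0017, -0.0017], [-0.001, 0.0005], [0.0022, -0.0023], [0.0001, 0.0004], [0.0013, -0.0002], [0.0025, 0.0015], [-0.0008, 0.0003], [-0.0026, 0.0015]]
0.165 [0.6437 0.1856] [0.5813 0.1998] [0.5764 0.2009]
0.055 [0.4946 0.1066] [0.557  0.0925] [0.5619 0.0914]
-0.055 [ 0.5951 -0.0289] [ 0.5327 -0.0148] [ 0.5278 -0.0137]
```

View pics/chk.png

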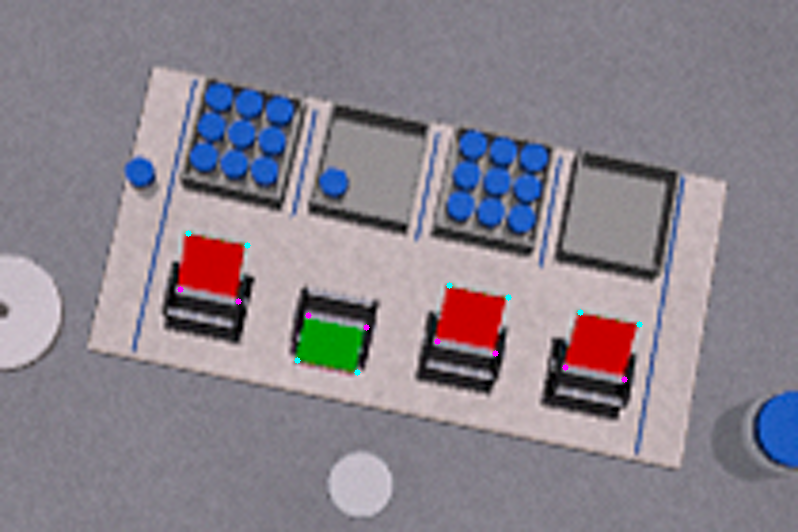

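The projected hinges (magenta) and edges (cyan) land on the flaps, so the fit is good. Moving above the first tag, bin side, with fingers shut.

>>> move_arm(increments=[[[1, 0.029, -0.026, 0, 0.5], [1, 0.029, -0.026, 0, 0.5], [1, 0.029, -0.026, 0, 0.5], [1, 0.029, -0.026, 0, 0.5], [1, 0.029, -0.026, 0, 0.5], [1, 0.029, -0.026, 0, 0.5], [1, 0.029, -0.026, 0, 0.5], [1, 0.029, -0.026, 0, 0.3]]], newtons=20)

```text
t: 1.8
tcp_pos: [0.4111, 0.39, 0.2315]
tool_rot: [0.111, 0.994, 0.0, 0.0]
force: [0.3, 0.8, -0.3]
finger_gap: -0.002
gripper_force: 0.0
```

>>> move_arm(increments=[[[1, 0.029, -0.026, 0, 0], [1, 0.029, -0.026, 0, 0], [1, 0.029, -0.026, 0, 0], [1, 0.029, -0.026, 0, 0], [1, 0.029, -0.026, 0, 0], [1, 0.029, -0.026, 0, 0], [1, 0.029, -0.026, 0, 0], [1, 0, 0, 0, 0]]])

```text
t: 2.6
tcp_pos: [0.6173, 0.2052, 0.2313]
tool_rot: [0.114, 0.994, -0.0, 0.002]
force: [0.0, 0.5, 0.9]
finger_gap: 0.001
gripper_force: 0.0
```

>>> move_arm(increments=[[[1, 0.015, -0.011, -0.01, 0], [1, 0.014, -0.011, -0.04, 0], [1, 0, 0, -0.04, 0], [1, 0, 0, 0, 0], [1, 0, 0, 0, 0]]])

```text
t: 3.1
tcp_pos: [0.6411, 0.1875, 0.1405]
tool_rot: [0.111, 0.994, -0.0, -0.001]
force: [0.5, 0.3, -0.0]
finger_gap: 0.001
gripper_force: 0.0
```

>>> move_arm(increments=[[[1, 0.002, -0.001, -0.03, 0], [1, 0, 0, -0.025, 0], [1, 0, 0, -0.015, 0], [1, 0, 0, -0.007, 0], [1, 0, 0, 0, 0]]])

```text
t: 3.6
tcp_pos: [0.6442, 0.1865, 0.0648]
tool_rot: [0.111, 0.994, 0.0, 0.0]
force: [-0.4, -0.3, 0.2]
finger_gap: 0.0
gripper_force: 0.0
```

>>> move_arm(increments=[[[1, -0.008, 0.0018, 0, 0], [1, -0.008, 0.0018, 0, 0], [1, -0.008, 0.0018, 0, 0], [1, -0.008, 0.0018, 0, 0], [1, -0.008, 0.0018, 0, 0], [1, -0.008, 0.0018, 0, 0], [1, -0.008, 0.0018, 0, 0], [1, -0.008, 0.0018, 0, 0]]])

```text
t: 4.4
tcp_pos: [0.5792, 0.2006, 0.0643]
tool_rot: [0.111, 0.994, -0.0, -0.0]
force: [-0.5, -0.5, 0.1]
finger_gap: 0.0
gripper_force: 0.0
```

>>> move_arm(increments=[[[1, 0, 0, 0, 0], [1, 0, 0, 0, 0], [1, 0, 0, 0, 0], [1, 0.008, -0.002, 0.02, 0], [1, 0, 0, 0.04, 0], [1, 0, 0, 0.03, 0], [1, 0, 0, 0, 0]]])

```text
t: 5.1
tcp_pos: [0.5919, 0.1989, 0.1592]
tool_rot: [0.111, 0.994, 0.001, 0.005]
force: [0.8, -0.8, -1.0]
finger_gap: 0.007
gripper_force: 0.0
```

```bash
python3 - <<'E'
from station import manip
import cv2
d=manip.snapshot('top');cv2.imwrite('pics/t1.png',cv2.resize(d['img'][110:250,230:440,::-1],None,fx=3,fy=3))
s=manip.sense();print(s['t'],s['tcp_pos'],s['force'])
E
```

```text
5.15 [0.59014658 0.19863867 0.15687403] [-0.34638413 -0.03581097 -0.33690634]
```

View pics/t1.png

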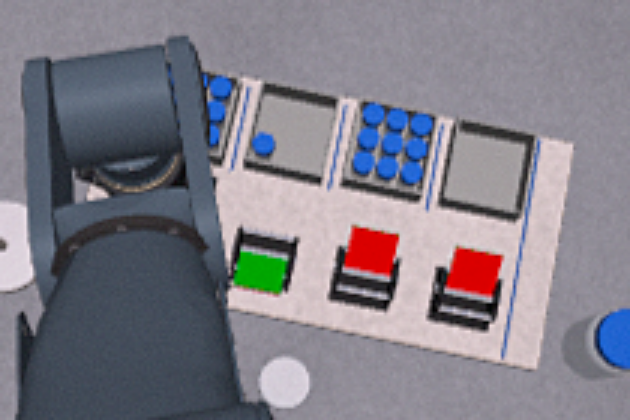

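The arm hides tag 1, and the other tags and bins are undisturbed. Going to tag 3, bin side.

>>> move_arm(increments=[[[1, 0.005, -0.038, 0, 0], [1, 0, -0.038, 0, 0], [1, 0, -0.038, 0, 0], [1, 0, -0.038, 0, 0], [1, 0, -0.038, 0, 0], [1, 0, -0.038, 0, 0], [1, 0, 0, 0, 0], [1, 0, 0, 0, 0]]])

```text
t: 5.95
tcp_pos: [0.5922, -0.0302, 0.153]
tool_rot: [0.112, 0.994, 0.0, -0.001]
force: [0.0, 0.3, 0.4]
finger_gap: 0.001
gripper_force: 0.0
```

```bash
python3 - <<'E'
from station import manip
import cv2
d=manip.snapshot('top');cv2.imwrite('pics/t2.png',cv2.resize(d['img'][110:250,230:440,::-1],None,fx=3,fy=3))
s=manip.sense();print(s['t'],s['tcp_pos'],s['tool_rot'])
E
```

```text
6.0 [ 0.59215202 -0.02920495  0.15315814] [ 1.11452341e-01  9.93768883e-01  4.11634843e-04 -1.27045784e-03]
```

View pics/t2.png

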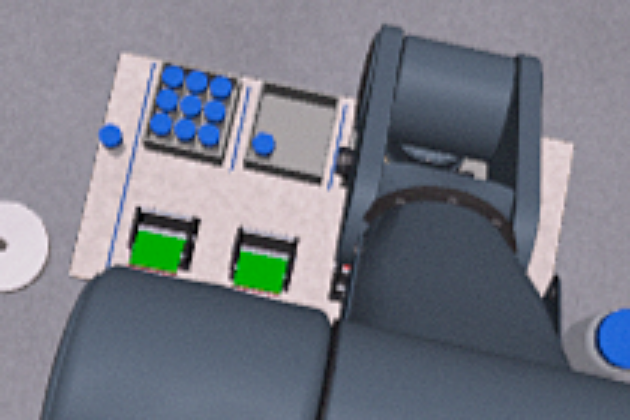

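Tag 1 at (160,250) is now green and fully tipped, and the bins are in place. Next I descend and push tag 3.

>>> move_arm(increments=[[[1, 0.003, 0, -0.03, 0], [1, 0, 0, -0.03, 0], [1, 0, 0, -0.02, 0], [1, 0, 0, -0.009, 0], [1, 0, 0, 0, 0]]])

```text
t: 6.5
tcp_pos: [0.5948, -0.0279, 0.0638]
tool_rot: [0.11, 0.994, 0.0, -0.002]
force: [0.1, -0.5, 0.2]
finger_gap: 0.001
gripper_force: 0.0
```

>>> move_arm(increments=[[[1, -0.008, 0.0018, 0, 0], [1, -0.008, 0.0018, 0, 0], [1, -0.008, 0.0018, 0, 0], [1, -0.008, 0.0018, 0, 0], [1, -0.008, 0.0018, 0, 0], [1, -0.008, 0.0018, 0, 0], [1, -0.008, 0.0018, 0, 0], [1, -0.008, 0.0018, 0, 0]]])

```text
t: 7.3
tcp_pos: [0.5312, -0.015, 0.0653]
tool_rot: [0.111, 0.994, 0.0, -0.0]
force: [-1.1, 0.8, 0.3]
finger_gap: -0.004
gripper_force: 0.0
```

>>> move_arm(increments=[[[1, 0, 0, 0, 0], [1, 0, 0, 0, 0], [1, 0, 0, 0, 0], [1, 0.008, -0.002, 0.02, 0], [1, 0, 0, 0.04, 0], [1, 0, 0, 0.03, 0], [1, 0, 0, 0, 0], [1, 0, 0, 0, 0]]])

```text
t: 8.1
tcp_pos: [0.5405, -0.0173, 0.1559]
tool_rot: [0.111, 0.994, -0.0, 0.001]
force: [-1.0, 0.6, -0.4]
finger_gap: 0.001
gripper_force: 0.0
```

>>> move_arm(increments=[[[1, -0.011, 0.031, 0, 0], [1, -0.011, 0.031, 0, 0], [1, -0.011, 0.031, 0, 0], [1, -0.012, 0.031, 0, 0], [1, 0, 0, 0, 0], [1, 0, 0, 0, 0]]])

```text
t: 8.7
tcp_pos: [0.4941, 0.1073, 0.1541]
tool_rot: [0.11, 0.994, -0.0, -0.001]
force: [0.2, -0.7, 0.1]
finger_gap: -0.001
gripper_force: 0.0
```

>>> move_arm(increments=[[[1, 0, 0, -0.03, 0], [1, 0, 0, -0.03, 0], [1, 0, 0, -0.02, 0], [1, 0, 0, -0.01, 0], [1, 0, 0, 0, 0]]])

```text
t: 9.2
tcp_pos: [0.4945, 0.1059, 0.0637]
tool_rot: [0.112, 0.994, -0.0, -0.002]
force: [0.1, 0.8, 0.3]
finger_gap: -0.003
gripper_force: 0.0
```

>>> move_arm(increments=[[[1, 0.008, -0.0018, 0, 0], [1, 0.008, -0.0018, 0, 0], [1, 0.008, -0.0018, 0, 0], [1, 0.008, -0.0018, 0, 0], [1, 0.008, -0.0018, 0, 0], [1, 0.008, -0.0018, 0, 0], [1, 0.008, -0.0018, 0, 0], [1, 0.008, -0.0018, 0, 0]]])

```text
t: 10.0
tcp_pos: [0.5597, 0.0924, 0.0653]
tool_rot: [0.111, 0.994, -0.0, 0.0]
force: [0.7, 1.3, -0.7]
finger_gap: 0.001
gripper_force: 0.0
```

>>> move_arm(increments=[[[1, 0, 0, 0, 0], [1, 0, 0, 0, 0], [1, 0, 0, 0, 0], [1, -0.008, 0.002, 0.02, 0], [1, 0, 0, 0.04, 0], [1, 0, 0, 0.04, 0], [1, 0, 0, 0.04, 0], [1, 0, 0, 0.02, 0]]])

```text
t: 10.8
tcp_pos: [0.5519, 0.0947, 0.2289]
tool_rot: [0.111, 0.994, 0.0, 0.003]
force: [1.2, -0.3, -0.4]
finger_gap: -0.002
gripper_force: 0.0
```

>>> move_arm(increments=[[[1, -0.02, 0.04, 0, 0], [1, -0.02, 0.04, 0, 0], [1, -0.02, 0.04, 0, 0], [1, -0.02, 0.04, 0, 0], [1, -0.02, 0.04, 0, 0], [1, -0.02, 0.04, 0, 0], [1, -0.02, 0.04, 0, 0], [1, 0, 0, 0, 0]]])

```text
t: 11.6
tcp_pos: [0.4073, 0.3785, 0.2252]
tool_rot: [0.108, 0.994, 0.001, -0.001]
force: [0.8, 0.5, -0.8]
finger_gap: 0.003
gripper_force: 0.0
```

```bash
python3 - <<'E'
from station import manip
import cv2
d=manip.snapshot('top');cv2.imwrite('pics/t3.png',cv2.resize(d['img'][110:250,230:440,::-1],None,fx=3,fy=3))
s=manip.sense();print(s['t'],s['tcp_pos'])
E
```

```text
11.65 [0.40867288 0.3763517  0.22513377]
```

View pics/t3.png

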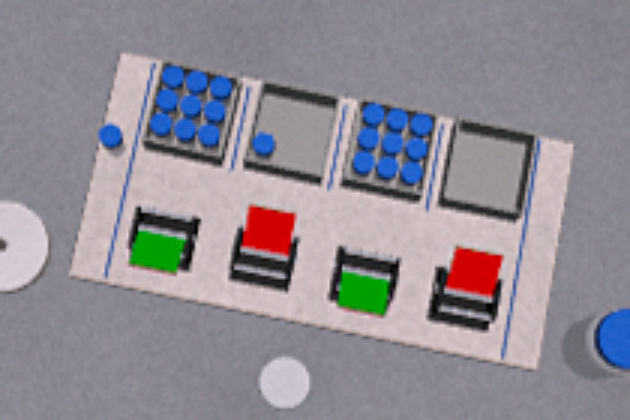

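The tags now read green (160,250), red (270,230), green (363,290), red (473,270), all fully tipped. Nothing else moved.

```bash
python3 -c "
from station import manip
print(manip.sign_off())"
```

```text
the job is handed in; nothing more can be done
None
```

The job is handed in: I flipped three tags, so the two full bins show green and the empty and single-vial bins show red, all tipped fully, and the last picture shows the bins and nearby items unmoved.

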